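# Set a shock absorber's damping: to the stop, then three clicks back

## Robot

A 6-joint arm with a two-finger parallel gripper is mounted at the origin on the work surface. World frame = base frame: x ahead of the robot, y to its left, z up, the work surface at z = 0. Lengths are in m, angles in rad, forces in N, time in s.
With the tool pointing down it reaches from about 0.325 to 0.9 m from the base axis. Payload 3.5 kg.
Tool frame: the origin (TCP) lies on the centre line of the jaws, within the pads' length; the fingertips stand 19 mm ahead of it and the grasp point (between the pads) is the TCP; z points along the fingers, y is the direction in which the jaws open and shut (so a half turn about z gives the same grasp; the last joint's range is limited). The gripper opens to 85 mm and grips with 20 to 120 N. Pads are 22 mm wide; open, the fingers measure 114 mm over their backs; the gripper's body (76 mm by 85 mm) begins 54 mm behind the grasp point. The pads swing forward as they close: fully open they stand 13 mm farther back than shut.
Start: joints at [1.095, 0.276, -0.026, 1.268, 0, 1.467], TCP at [0.228, 0.582, 0.25] pointing down, gripper open.
Joint ranges: [-3.12, 3.12], [-0.85, 1.88], [-1.08, 1.24], [-1.95, 2.15], [-1.57, 1.53], [-3.14, 3.14]. Speed limits (rad/s): [2.57, 2.57, 3.14, 3.14, 3.14, 3.14].

## Interface

Orientations are given as a unit quaternion [x, y, z, w].
In Python, from rig import move_pose, move_linear, goto_joints, set_gripper, hold, inverse_kinematics, read_state, capture, camera_info, IKError, close_job gives the robot as it stands. Calls block until the motion is done:
- move_pose(position, orientation): joint-space move of the TCP to a pose.
- move_linear(position, frame=None, velocity=0.15, f_stop=None): straight line of the TCP; frame=None keeps the orientation; velocity is the mean speed in m/s. With f_stop (N) it stops when the force on the tool has changed by that much, and returns True; else False.
- goto_joints(angles): joint-space move.
- set_gripper(opening, squeeze=None): finger opening in m; squeeze is the grip in N (None keeps the last); returns when the fingers have stopped.
- hold(seconds).
- inverse_kinematics(position, orientation): joint angles nearest the present ones, or None.
- read_state(): the state.
- capture(name): name is "scene" or "top" or "wrist"; returns (picture, depth): 400x640x3 uint8, blue, green, red; 400x640 float32, m along the optical axis (not along the pixel's ray), 0 where there is no reading.
- camera_info(name): a dict with "fx", "fy", "cx", "cy" (pixels), "rvec" (rotation vector, rad) and "tvec" (3), from world to camera coordinates, as OpenCV has them; the wrist camera has in their place "hand_eye" (4x4, takes a point from camera to tool coordinates, whose origin is the TCP and whose axes are the flange's). Camera axes: x right, y down, z forward; pixel columns grow to the right and rows downward; lengths in m; the calibration is good to about 2 mm. A picture is of the moment at which its call begins: read the wrist's pose just before it. camera_info takes no time and is no camera call.
A pose or a line that the arm cannot do raises IKError and nothing moves.
- close_job(): hands the job in, once; it reports no verdict.
The state is a dict: "time": time; "joint_positions": joint angles; "qvel": joint speeds; "joint_efforts": joint torques, N m; "position": TCP position; "orientation": TCP orientation; "ft_force": force on the tool from outside, world axes, zero at the start; "torque": the same for the moment, N m; "gripper_width": finger opening in m.
Only numpy, scipy, OpenCV 4.12 (cv2) and the standard library are available. Lean on these libraries where they do the work, as an engineer would, in place of code of your own. Each camera call takes 0.05 s, during which the arm holds its last target.

## Task

On the shock absorber with the green spring, turn the black winged damping adjuster clockwise (seen from above) until it comes up against its stop, pointer at the red mark, then back it out counter-clockwise by three clicks, one scale mark per click, and let go. Leave the adjuster of the shock absorber with the white spring as it is.

Things in the scene. Friction and masses are not known exactly. Their poses are not given: they have to be found in the camera images.
- green_adj (a joint): Turn (rad) of the adjuster on the green-sprung shock: 0 at the clockwise stop (pointer at wide red mark), growing counter-clockwise from above to 2.793 at the other stop. One click = one black mark on the white dial = 0.349 rad (20 deg). Starts between 0.5 and 1.4. Light even drag, 0.06 N m: clicks are not felt, count the marks. Stays where left.
- green_grip (a point): Grip point on that adjuster's upright axis, 122 mm above the bench, turning with it: x along the wing to its pointer end (yellow stripe), z up. Wing: upright black bar 44 mm long (x), 14 thick (y), top 12 mm above this point, 24 mm of bar below it, then a skirt 42 wide on a fixed 72 mm dial. All else nearby is lower than 95 mm. The shock is fixed; at 0 the wing's x points to the spring.
- white_tip (a point): Pointer end of the wing of the same adjuster on the other shock (white spring): 22 mm out from that adjuster's upright axis, 122 mm above the bench, x outwards along the wing, z up. That adjuster is to be left alone.

How it is judged:
On the way:
1. the green-sprung shock's adjuster is turned clockwise to its stop (within 0.1 rad) (value of joint green_adj below 0.1 rad), for 0.2 s.
At the end, for the whole second after the job is handed in: The green-sprung shock's adjuster, after having been at its clockwise stop, is at rest three clicks (1.047 rad) back from the stop, within half a click (0.17 rad); the white-sprung shock's adjuster is where it was (its wing's end within 8 mm) (value of joint green_adj between 0.873 and 1.222 rad and velocity of joint green_adj between -0.05 and 0.05 rad/s and distance of white_tip from where it was at the start of the episode below 0.008 m); the robot touches nothing.
It fails at once if the white-sprung shock's adjuster is turned (its wing's end shifts by more than 8 mm) (distance of white_tip from where it was at the start of the episode above 0.008 m).
It also fails if it takes over 38 s, if anything falls off the work surface, if the arm or the gripper's body presses on something with over 40 N, if the wrist force passes 120 N, or if a joint passes its speed limit or range.

## Working session

There is one attempt and no reset: what is moved stays moved. The work goes in short steps, each a Python script; the robot and the scene stay as the last script left them, time stands still between calls to the robot, and variables do not carry over. Pictures are saved under pics/ and viewed, and the job is handed in when it is done.

```bash
mkdir -p pics; python3 - <<'E'
from rig import *
import cv2, numpy as np
for n in("scene","top"):
    p,d=capture(n); cv2.imwrite(f"pics/{n}0.png",p); np.save(f"{n}_d.npy",d); print(camera_info(n))
s=read_state();print(s)
E
```

```text
{'fx': 394.9646862844871, 'fy': 394.9646862844871, 'cx': 325.62224393075286, 'cy': 203.84992181786677, 'rvec': array([ 2.29425273,  1.2300304 , -0.38513675]), 'tvec': array([-0.28375673, -0.29230809,  1.02146735])}
{'fx': 488.47150590369694, 'fy': 488.47150590369694, 'cx': 326.5288400731834, 'cy': 217.22135250122648, 'rvec': array([ 2.1250674 , -2.13795792,  0.15049192]), 'tvec': array([0.01642436, 0.54754442, 0.93069482])}
{'time': 0.1, 'joint_positions': array([ 1.09459309e+00,  2.77093209e-01, -2.77451326e-02,  1.26798472e+00,
        9.39659787e-06,  1.46741039e+00]), 'qvel': array([ 0.00273778, -0.00244484,  0.00268364,  0.00088142,  0.00043486,
       -0.00047473]), 'joint_efforts': array([ 3.46457837e-04, -4.46706712e+01,  2.96128786e+01,  8.46724492e-03,
       -8.43647899e-05, -1.01290462e-05]), 'position': array([0.22734446, 0.58147546, 0.24924828]), 'orientation': array([ 1.85330872e-01,  9.82675654e-01, -9.69769596e-04, -2.94077442e-04]), 'ft_force': array([0.50459287, 0.3343696 , 0.79957533]), 'torque': array([ 0.03096326,  0.00643256, -0.04078753]), 'gripper_width': 0.08548071359745503}
```

View pics/top0.png

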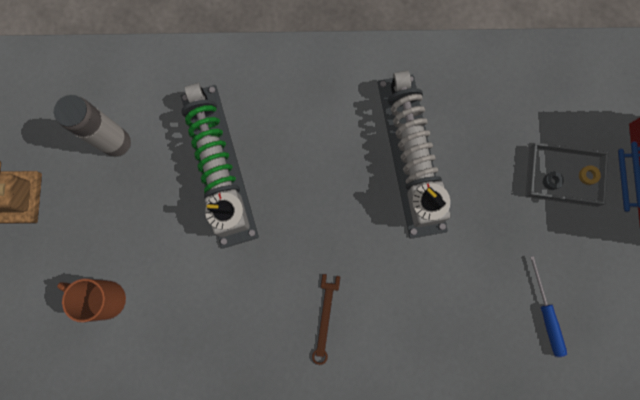

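View pics/scene0.png

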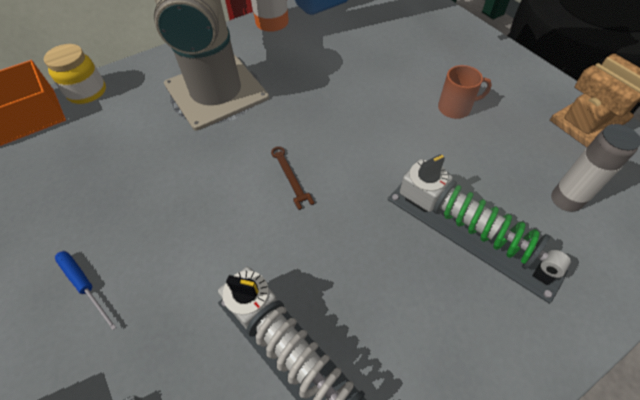

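The top view shows the green shock's adjuster near (223,210), with its yellow stripe pointing left. The white shock's adjuster is near (432,202). I'll zoom in and measure.

```bash
cat > h.py <<'E'
from rig import *
import cv2, numpy as np
def pix2w(n,u,v,z):
    c=camera_info(n);R=cv2.Rodrigues(np.array(c['rvec']))[0];t=np.array(c['tvec'])
    r=R.T@np.array([(u-c['cx'])/c['fx'],(v-c['cy'])/c['fy'],1]);o=-R.T@t
    return o+r*(z-o[2])/r[2]
E
python3 - <<'E'
from h import *
p=cv2.imread("pics/top0.png");a=p[180:240,190:255]
cv2.imwrite("pics/z0.png",cv2.resize(a,None,fx=9,fy=9,interpolation=cv2.INTER_CUBIC))
d=np.load("top_d.npy");print(np.round(d[196:226:3,202:246:3],3))
c=camera_info("top");R=cv2.Rodrigues(c['rvec'])[0];print(-R.T@c['tvec'])
hsv=cv2.cvtColor(p,cv2.COLOR_BGR2HSV)
y=cv2.inRange(hsv,(18,120,100),(35,255,255));v,u=np.nonzero(y[190:230,195:250]);print("yellow",u.mean()+195,v.mean()+190,len(u),u.min()+195,u.max()+195)
g=cv2.inRange(hsv,(45,120,40),(80,255,255));v,u=np.nonzero(g);
pts=np.stack([u,v],1).astype(np.float32);print(cv2.fitLine(pts,cv2.DIST_L2,0,.01,.01).ravel())
for q in [(223,210),(200,95),(222,230)]:print(q,pix2w("top",*q,.122))
w,h=d.shape[1],d.shape[0]
E
```

```text
[[1.028 0.952 0.952 0.94  0.938 0.936 0.933 0.935 0.935 0.935 0.938 0.935
  0.953 1.025 1.021]
 [1.027 0.943 0.939 0.934 0.931 0.933 0.937 0.935 0.935 0.936 0.937 0.936
  0.935 0.982 1.017]
 [1.029 0.942 0.934 0.934 0.935 0.927 0.93  0.928 0.929 0.928 0.932 0.935
  0.932 0.971 1.017]
 [1.028 1.027 0.889 0.889 0.89  0.889 0.89  0.89  0.891 0.889 0.928 0.933
  0.93  0.934 1.018]
 [1.026 1.027 0.889 0.888 0.89  0.894 0.888 0.892 0.89  0.889 0.902 0.931
  0.934 0.931 0.988]
 [1.027 0.932 0.933 0.903 0.898 0.894 0.893 0.892 0.893 0.891 0.905 0.931
  0.93  0.929 0.975]
 [1.022 0.932 0.931 0.93  0.925 0.925 0.925 0.926 0.926 0.921 0.919 0.93
  0.929 0.    0.96 ]
 [1.029 1.026 0.93  0.929 0.93  0.922 0.924 0.922 0.922 0.919 0.929 0.928
  0.928 0.93  0.947]
 [1.019 1.02  0.931 0.93  0.928 0.928 0.923 0.924 0.921 0.928 0.927 0.928
  0.929 0.932 0.939]
 [1.023 1.022 1.021 0.927 0.928 0.928 0.927 0.928 0.929 0.925 0.931 0.926
  0.932 0.933 0.935]]
[ 0.39455881 -0.00276515  1.00527767]
yellow 211.63888888888889 205.88888888888889 36 206 217
[  0.23576827   0.9718093  207.35083    143.55847   ]
(223, 210) [0.55001507 0.20251769 0.122     ]
(200, 95) [0.77406507 0.25318555 0.122     ]
(222, 230) [0.51286312 0.20328757 0.122     ]
```

View pics/z0.png

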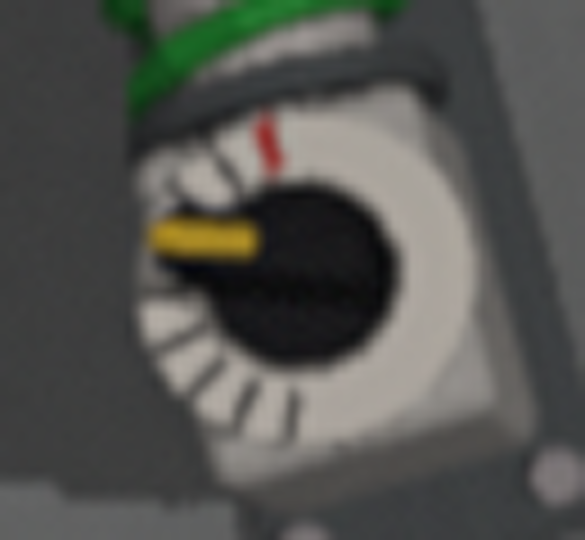

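```bash
python3 - <<'E'
from h import *
d=np.load("top_d.npy");c=camera_info("top");R=cv2.Rodrigues(c['rvec'])[0]
v,u=np.mgrid[170:250,180:260];z=d[170:250,180:260]
P=np.stack([(u-c['cx'])/c['fx']*z,(v-c['cy'])/c['fy']*z,z],-1).reshape(-1,3)
W=((P-c['tvec'])@R)
m=(W[:,2]>.122)&(W[:,2]<.15);T=W[m];print(len(T),T.mean(0),np.median(T[:,2]))
for r in [cv2.minAreaRect(T[:,:2].astype(np.float32)*1000)]:print(r)
# same in pixel space at z=.134
pts=[pix2w("top",a,b,.134)[:2]*1000 for a,b in zip(u.ravel()[m],v.ravel()[m])]
print(cv2.minAreaRect(np.float32(pts)))
C=np.cov(T[:,:2].T);w,V=np.linalg.eigh(C);print(np.sqrt(w*12),V[:,1])
# spring axis direction
p=cv2.imread("pics/top0.png");hsv=cv2.cvtColor(p,cv2.COLOR_BGR2HSV)
def z0(x,y):return pix2w("top",190+x/9-.44,180+y/9-.44,.09)
print("red",z0(268,145),z0(266,118),z0(273,172))
print("tick last",z0(292,418)); print("skirt ctr",z0(300,270))
# stripe ends at top
for x,y in[(152,238),(257,241)]:print("stripe",pix2w("top",190+x/9-.44,180+y/9-.44,.134))
E
```

```text
201 [0.55330812 0.20771873 0.13180767] 0.13247681193157052
((554.0953979492188, 208.83262634277344), (44.24152374267578, 14.231099128723145), 85.68370056152344)
((552.8065795898438, 207.18609619140625), (45.0103645324707, 15.26970100402832), 86.16886901855469)
[0.01447482 0.04479322] [0.07849981 0.99691413]
red [0.58360783 0.21780914 0.09      ] [0.58948753 0.21841335 0.09      ] [0.57773463 0.21656476 0.09      ]
tick last [0.52480291 0.21096647 0.09      ]
skirt ctr [0.55650154 0.21018378 0.09      ]
stripe [0.55552159 0.23019382 0.134     ]
stripe [0.55473781 0.20884642 0.134     ]
```

Wing centre is about (0.5535, 0.208). Its yaw is about 86° and the spring/zero direction about 15–17°, so the adjuster sits at about 1.2 rad. I'll plan the wrist range next.

```bash
cat >> h.py <<'E'
from scipy.spatial.transform import Rotation as Ro
def down(yaw): # tool x at yaw, z down
    x=np.array([np.cos(yaw),np.sin(yaw),0]);z=np.array([0,0,-1.]);return Ro.from_matrix(np.stack([x,np.cross(z,x),z],1)).as_quat()
E
python3 - <<'E'
from h import *
for o in(0,180):
  for y in (86,75,50,16,8):
    for z in (.2,.123):
      q=inverse_kinematics([.5535,.208,z],down(np.radians(y+o)));print(o,y,z,None if q is None else np.round(q,3))
E
```

```text
0 86 0.2 [ 0.25   0.248 -0.172  1.151  0.     1.891]
0 86 0.123 [ 0.25   0.312 -0.262  0.997  0.     1.891]
0 75 0.2 [ 0.25   0.248 -0.172  1.151  0.     2.083]
0 75 0.123 [ 0.25   0.312 -0.262  0.997  0.     2.083]
0 50 0.2 [ 0.25   0.248 -0.172  1.151  0.     2.519]
0 50 0.123 [ 0.25   0.312 -0.262  0.997  0.     2.519]
0 16 0.2 [ 0.25   0.248 -0.172  1.151  0.     3.113]
0 16 0.123 [ 0.25   0.312 -0.262  0.997  0.     3.113]
0 8 0.2 [ 0.25   0.248 -0.172  1.151  0.    -3.031]
0 8 0.123 [ 0.25   0.312 -0.262  0.997  0.    -3.031]
180 86 0.2 [ 0.25   0.248 -0.172  1.151  0.    -1.251]
180 86 0.123 [ 0.25   0.312 -0.262  0.997  0.    -1.251]
180 75 0.2 [ 0.25   0.248 -0.172  1.151  0.    -1.059]
180 75 0.123 [ 0.25   0.312 -0.262  0.997  0.    -1.059]
180 50 0.2 [ 0.25   0.248 -0.172  1.151  0.    -0.623]
180 50 0.123 [ 0.25   0.312 -0.262  0.997  0.    -0.623]
180 16 0.2 [ 0.25   0.248 -0.172  1.151  0.    -0.029]
180 16 0.123 [ 0.25   0.312 -0.262  0.997  0.    -0.029]
180 8 0.2 [ 0.25   0.248 -0.172  1.151  0.     0.111]
180 8 0.123 [ 0.25   0.312 -0.262  0.997  0.     0.111]
```

```bash
python3 - <<'E'
from h import *
t=read_state()['time']
move_pose([.5535,.208,.25],down(np.radians(266)))
s=read_state();print(s['time']-t,s['position'])
p,d=capture("wrist");cv2.imwrite("pics/w1.png",p);np.save("w1d.npy",d);np.savez("w1s.npz",p=s['position'],q=s['orientation'])
c=camera_info("wrist");print(c)
T=np.eye(4);T[:3,:3]=Ro.from_quat(s['orientation']).as_matrix();T[:3,3]=s['position'];T=T@c['hand_eye']
v,u=np.mgrid[0:400,0:640];P=np.stack([(u-c['cx'])/c['fx']*d,(v-c['cy'])/c['fy']*d,d],-1).reshape(-1,3)@T[:3,:3].T+T[:3,3]
m=(P[:,2]>.12)&(P[:,2]<.15)&(d.ravel()>0)&(np.hypot(P[:,0]-.5535,P[:,1]-.208)<.05);Q=P[m];print(len(Q),Q.mean(0),cv2.minAreaRect(Q[:,:2].astype(np.float32)*1000))
E
```

```text
2.3167 [0.55332834 0.20835773 0.24998339]
{'fx': 357.88736637246984, 'fy': 357.88736637246984, 'cx': 320.705545797431, 'cy': 198.55836733740554, 'hand_eye': array([[-1.00549770e-03, -9.59449202e-01, -2.81879792e-01,
         7.15627260e-02],
       [ 9.99998841e-01, -6.42500097e-04, -1.38019945e-03,
         1.16955402e-04],
       [ 1.14312347e-03, -2.81880853e-01,  9.59448736e-01,
        -1.23067345e-01],
       [ 0.00000000e+00,  0.00000000e+00,  0.00000000e+00,
         1.00000000e+00]])}
1220 [0.55364853 0.20642563 0.13273717] ((553.6983642578125, 208.32839965820312), (44.1055793762207, 13.581124305725098), 85.86585998535156)
```

View pics/w1.png

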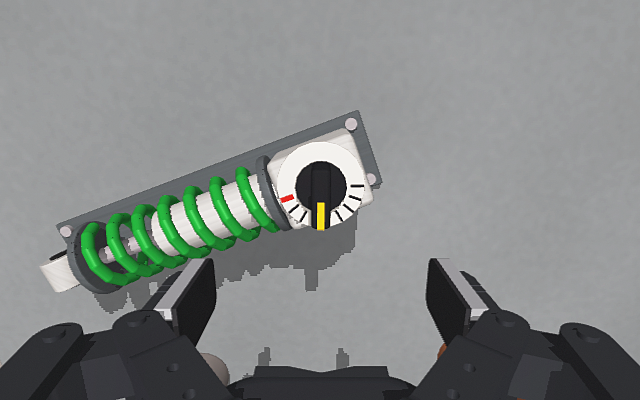

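The wrist view agrees: wing centre (0.5537, 0.2083), yaw 85.9°. The stripe is at (320,215) and the red mark at (287,198). I'll descend and grip.

```bash
python3 - <<'E'
from h import *
t=read_state()['time']
set_gripper(.045,30)
print(move_linear([.5536,.2083,.123],velocity=.1,f_stop=12))
set_gripper(0.0,30)
s=read_state();print(s['time']-t,s['time'],s['position'],s['gripper_width'],s['ft_force'],s['torque'],s['joint_positions'])
if .010<s['gripper_width']<.018:
  q=np.array(s['joint_positions']);
  for k in range(3):
    q[5]+=.3;goto_joints(q);s=read_state();print(round(s['time'],2),s['joint_positions'][5],s['torque'].round(3),s['ft_force'].round(2),s['position'])
E
```

```text
False
2.2666 4.7333 [0.55357975 0.20843681 0.12367638] 0.013454066082080472 [-1.63419154 -0.64119336  4.05895185] [0.048612   0.39670871 0.00074144] [ 2.50736419e-01  3.11695963e-01 -2.60876336e-01  9.97936603e-01
  2.43220107e-04 -1.25044761e+00]
5.12 -0.9531723432900198 [ 0.009  0.205 -0.054] [-1.61 -1.76  1.76] [0.55353086 0.20842303 0.1236989 ]
5.52 -0.6545591131500023 [ 0.01   0.299 -0.038] [-1.58  0.04  2.24] [0.55348128 0.20842638 0.1237071 ]
5.91 -0.3550680775770762 [-0.042  0.294 -0.011] [-2.19  0.23  2.58] [0.55341165 0.20845841 0.12368399]
```

```bash
python3 - <<'E'
from h import *
q=np.array(read_state()['joint_positions']);
q[5]+=.15;goto_joints(q)
for k in range(12):
    s=read_state();print(round(s['time'],2),s['joint_positions'][5].round(4),q[5].round(4),s['torque'].round(3),s['ft_force'].round(2),s['gripper_width'])
    if abs(s['torque'][2])>.35:break
    q[5]+=.03;goto_joints(q)
hold(.3)
s=read_state();p,d=capture("wrist");cv2.imwrite("pics/w2.png",p);p,d=capture("top");cv2.imwrite("pics/t2.png",cv2.resize(p[170:250,180:270],None,fx=7,fy=7,interpolation=2))
print(s['time'],s['joint_positions'],s['torque'])
E
```

```text
6.17 -0.2104 -0.2051 [ 0.005  0.212 -0.079] [-1.08 -1.02  2.31] 0.01382761718622215
6.42 -0.178 -0.1751 [-0.043  0.32  -0.099] [-0.59  0.56  2.18] 0.013466147462904534
6.67 -0.1467 -0.1451 [ 0.037  0.337 -0.037] [-1.02  1.19  2.28] 0.013481099706766518
6.92 -0.1162 -0.1151 [0.103 0.347 0.003] [-1.44 -0.47  2.65] 0.01403219078861937
7.17 -0.0861 -0.0851 [ 0.089  0.343 -0.09 ] [-1.51  1.01  2.52] 0.013915765462103477
7.42 -0.056 -0.0551 [ 0.109  0.333 -0.053] [-1.79  0.42  3.22] 0.01317026391627769
7.67 -0.0274 -0.0251 [0.038 0.345 0.555] [-1.83 -0.3   2.64] 0.013599496673397571
7.975 [ 2.50810514e-01  3.11616956e-01 -2.60930352e-01  9.98233233e-01
  4.40280676e-04 -2.57971870e-02] [0.007755   0.32072534 0.68684095]
```

View pics/w2.png

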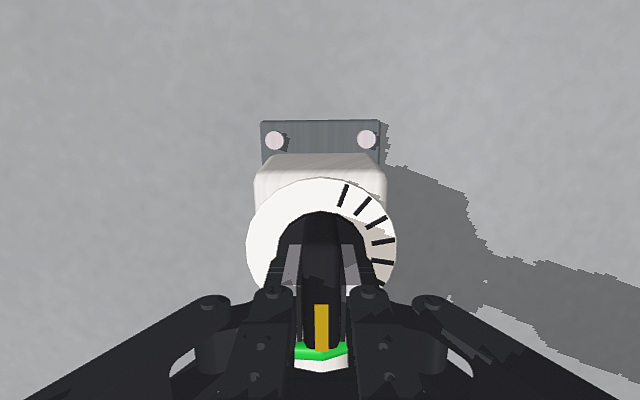

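View pics/t2.png

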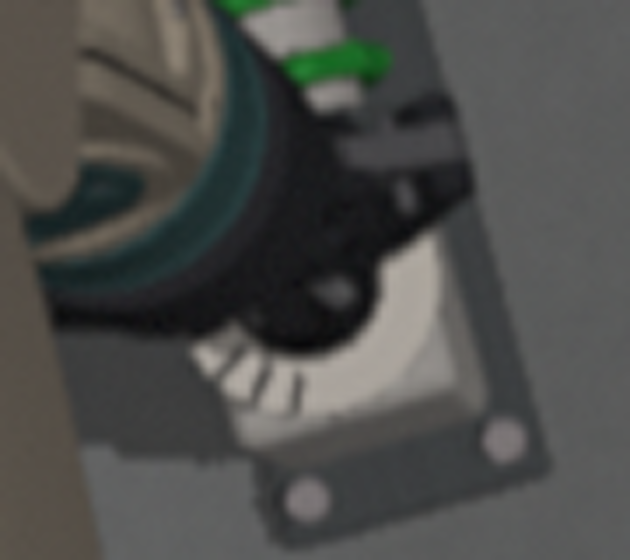

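The stop was reached: reaction torque jumped to 0.69 N·m at q6 ≈ −0.035, which matches the predicted spring direction. In the wrist view the stripe at (321,325) points straight at the spring. Now I'll back out 1.047 rad, release, lift and check.

```bash
python3 - <<'E'
from h import *
q=np.array(read_state()['joint_positions'])
for a in(-.4,-.75,-1.085):
    q[5]=a;goto_joints(q)
hold(.2);s=read_state();print(s['time'],s['joint_positions'][5],s['torque'],s['gripper_width'])
set_gripper(.06);
move_linear([.5536,.2083,.25],velocity=.12)
s=read_state();print(s['time'],s['position'],s['joint_positions'][5],s['ft_force'])
p,d=capture("wrist");cv2.imwrite("pics/w3.png",p);
c=camera_info("wrist")
T=np.eye(4);T[:3,:3]=Ro.from_quat(s['orientation']).as_matrix();T[:3,3]=s['position'];T=T@c['hand_eye']
v,u=np.mgrid[0:400,0:640];P=np.stack([(u-c['cx'])/c['fx']*d,(v-c['cy'])/c['fy']*d,d],-1).reshape(-1,3)@T[:3,:3].T+T[:3,3]
m=(P[:,2]>.12)&(P[:,2]<.15)&(d.ravel()>0)&(np.hypot(P[:,0]-.5535,P[:,1]-.208)<.03);Q=P[m];print(cv2.minAreaRect(Q[:,:2].astype(np.float32)*1000))
cv2.imwrite("pics/w3z.png",cv2.resize(p[110:250,240:400],None,fx=4,fy=4,interpolation=2))
E
```

```text
9.5667 -1.0829568734616384 [-0.04047102  0.07970006 -0.10121626] 0.013342426429321546
11.275 [0.55295638 0.20813621 0.24894587] -1.0854727070146795 [ 0.11688729 -0.34966955 -0.56214927]
((553.781982421875, 208.08409118652344), (43.549259185791016, 13.666293144226074), 76.36705017089844)
```

View pics/w3z.png

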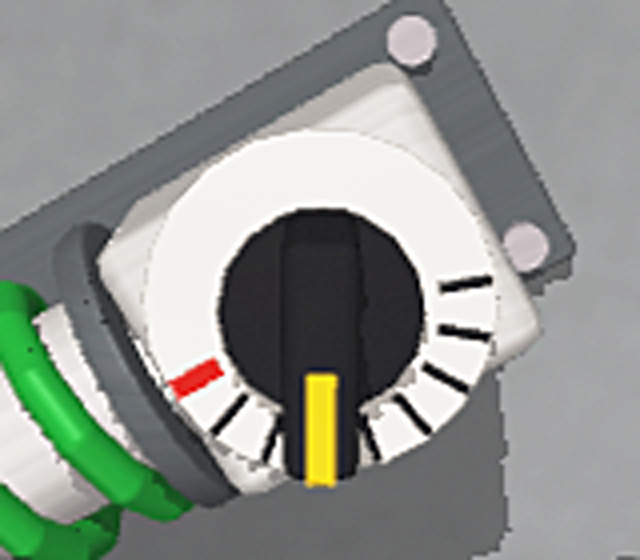

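The pointer covers the third mark. Between the red mark (195,378) and the stripe (320,430), two black marks are visible, and five more follow it. Wing yaw is 76.4°, about 60° from the stop. The arm is clear, so I'll hand in.

```bash
python3 - <<'E'
from h import *
s=read_state();print(s['time'],np.abs(s['qvel']).max());close_job()
E
```

```text
11.325 0.0026081375609061635
the job is handed in; nothing more can be done
```

I turned the green shock's adjuster clockwise to its stop, then backed it out counter-clockwise by three clicks, let go and handed the job in at 11.3 s.

- **Stop:** the reaction torque jumped to about 0.6–0.7 N·m with the pointer lined up with the spring. I held it there for at least 0.3 s.
- **Three clicks:** I backed out about 1.05 rad. After release, the wrist picture shows the pointer over the third mark, with two black marks between it and the red one and five beyond it. Measured from depth, the wing's yaw is 76.4°, about 60° from the stop.
- **Uncertainty:** the stop angle is known to about ±0.015 rad, well inside the half-click tolerance of 0.17 rad.
- **Clear of everything:** the open gripper was lifted to a TCP height of 0.25 m, touching nothing.
- **White shock:** I never went near its adjuster, and took no picture of it after the move.

No checks failed or disagreed.

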